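# Spin-check the roller bend

## Task

Spin-check the small roller bend on the bench before boards are run over it: with the tips of the shut fingers stroke lightly along the tops of its rollers, beginning at the open end and following the bend round to the end where the stop post stands, so that every roller turns in that direction, one after the other. Press only lightly, do not rub against the side guides or bump the stop post, and leave everything else on the bench where it is. Then take the hand away.

Things in the scene. Friction and masses are not known exactly. Their poses are not given: they have to be found in the camera images.
- bend: bench-top bend of a roller conveyor, bolted down: nine grey sprung rollers in an arc between curved steel side guides, on short legs. Origin on the bench top under the middle of the row (under roller 5's middle). x points to the outer side of the bend, y to its left end (roller 1). The row's centre line is an arc of 320 mm radius about (-320, 0) mm. Neighbouring rollers are 7.5 degrees (42 mm) apart
- guides: the two curved side guides, part of the bend (same origin and axes). Inside they stand 82 mm apart, 41 mm either side of the centre line; their tops are 13 mm above the roller tops, so only shut fingers pass well between them. They run 55 mm past the first and last roller; the end without the stop post is open (end plate 25 mm below the roller tops)
- stop: end-stop post: an upright black rubber post, 22 mm in diameter, on a flat foot, fixed on the end plate at one end of the bend, left or right. Origin at its foot, 70 mm above the bench; it stands up to 45 mm above the roller tops. Its axis is 47 mm from that of the last roller, along the row
- end_left (a point): middle of the end plate at the left end (beyond roller 1), 25 mm below the level of the roller tops; holds either the stop post or a flat black plug
- end_right (a point): the same at the right end (beyond roller 9)
- top1 (a point): highest point of roller 1 (the leftmost roller) on the centre line, when not pressed; fixed to the bend, same axes
- top5 (a point): highest point of roller 5 (the middle one of the nine) on the centre line, when not pressed; fixed to the bend, same axes. Every roller is 25 mm in diameter, 76 mm long, and lies radially, top 95 mm above the bench. The axles ride on springs: a roller starts to sink at 2 N and reaches the end of its 5 mm travel at 10 N. A fingertip drags it round; it turns easily and stops at once when let go
- top9 (a point): highest point of roller 9 (the rightmost roller) on the centre line, when not pressed; fixed to the bend, same axes
- roller1 (a joint): turn of roller 1, rad, 0 at the start; grows when its top moves towards the right end (roller 9), falls when its top moves towards the left end; free to turn without limit
- roller2 (a joint): turn of roller 2, rad, 0 at the start; grows when its top moves towards the right end (roller 9), falls when its top moves towards the left end; free to turn without limit
- roller3 (a joint): turn of roller 3, rad, 0 at the start; grows when its top moves towards the right end (roller 9), falls when its top moves towards the left end; free to turn without limit
- roller4 (a joint): turn of roller 4, rad, 0 at the start; grows when its top moves towards the right end (roller 9), falls when its top moves towards the left end; free to turn without limit
- roller5 (a joint): turn of roller 5, rad, 0 at the start; grows when its top moves towards the right end (roller 9), falls when its top moves towards the left end; free to turn without limit
- roller6 (a joint): turn of roller 6, rad, 0 at the start; grows when its top moves towards the right end (roller 9), falls when its top moves towards the left end; free to turn without limit
- roller7 (a joint): turn of roller 7, rad, 0 at the start; grows when its top moves towards the right end (roller 9), falls when its top moves towards the left end; free to turn without limit
- roller8 (a joint): turn of roller 8, rad, 0 at the start; grows when its top moves towards the right end (roller 9), falls when its top moves towards the left end; free to turn without limit
- roller9 (a joint): turn of roller 9, rad, 0 at the start; grows when its top moves towards the right end (roller 9), falls when its top moves towards the left end; free to turn without limit
- glue: small glue bottle, 54 mm wide, 125 mm tall, standing beside the outer side of the bend; origin at its foot; loose, to be left alone
- sole: shoe-sole mould, flat, about 196 x 68 x 14 mm, lying beyond the outer side of the bend; origin under its middle; loose, to be left alone
- offcut: wooden offcut 40 x 85 x 28 mm lying on the inner side of the bend; origin under its middle; loose, to be left alone
- jar: clear jar with a steel lid, 52 mm wide, 62 mm tall, standing on the inner side of the bend; origin at its foot; loose, to be left alone
- mug: white mug, 80 mm wide, 92 mm tall, on the robot's left; origin at its foot; loose, to be left alone
- wrench: steel wrench lying on the robot's right; loose, to be left alone
- driver: screwdriver lying on the robot's left; loose, to be left alone

How it is judged:
On the way, in this order (a step that is already met when the one before it is completed fails the run):
1. the first roller at the open end has been turned towards the stop end (((horizontal distance between stop and end_right below 0.05 m and value of joint roller1 above 0.3 rad) or (horizontal distance between stop and end_left below 0.05 m and value of joint roller9 below -0.3 rad))), for 0.1 s.
2. the stroke has turned the rollers up to the middle of the bend (((horizontal distance between stop and end_right below 0.05 m and value of joint each of roller1, roller2, roller3, roller4, roller5 above 0.3 rad) or (horizontal distance between stop and end_left below 0.05 m and value of joint each of roller9, roller8, roller7, roller6, roller5 below -0.3 rad))), for 0.1 s.
3. the stroke has turned every roller (((horizontal distance between stop and end_right below 0.05 m and value of joint each of roller1, roller2, roller3, roller4, roller5, roller6, roller7, roller8, roller9 above 0.3 rad) or (horizontal distance between stop and end_left below 0.05 m and value of joint each of roller9, roller8, roller7, roller6, roller5, roller4, roller3, roller2, roller1 below -0.3 rad))), for 0.1 s.
At the end, for the whole second after the job is handed in: each of the nine rollers stands turned by more than 0.3 rad from its start, its top towards the end where the stop post is, and is at rest; no loose thing is more than 15 mm from where it was (((horizontal distance between stop and end_right below 0.05 m and value of joint each of roller1, roller2, roller3, roller4, roller5, roller6, roller7, roller8, roller9 above 0.3 rad) or (horizontal distance between stop and end_left below 0.05 m and value of joint each of roller9, roller8, roller7, roller6, roller5, roller4, roller3, roller2, roller1 below -0.3 rad)) and velocity of joint roller1 between -0.3 and 0.3 rad/s and velocity of joint roller2 between -0.3 and 0.3 rad/s and velocity of joint roller3 between -0.3 and 0.3 rad/s and velocity of joint roller4 between -0.3 and 0.3 rad/s and velocity of joint roller5 between -0.3 and 0.3 rad/s and velocity of joint roller6 between -0.3 and 0.3 rad/s and velocity of joint roller7 between -0.3 and 0.3 rad/s and velocity of joint roller8 between -0.3 and 0.3 rad/s and velocity of joint roller9 between -0.3 and 0.3 rad/s and not (distance of glue from where it was at the start of the episode above 0.015 m) and not (distance of sole from where it was at the start of the episode above 0.015 m) and not (distance of offcut from where it was at the start of the episode above 0.015 m) and not (distance of jar from where it was at the start of the episode above 0.015 m) and not (distance of mug from where it was at the start of the episode above 0.015 m) and not (distance of wrench from where it was at the start of the episode above 0.015 m) and not (distance of driver from where it was at the start of the episode above 0.015 m)); the robot touches nothing.
It fails at once if the rollers are pressed hard (over 25 N) (contact force between the fingers and bend above 25 N).
It fails at once if the fingers rub or bump the side guides (over 4 N) (contact force between the fingers and guides above 4 N).
It fails at once if the fingers bump the stop post (over 4 N) (contact force between the fingers and stop above 4 N).
It fails at once if rollers far ahead are turned before their turn: the last roller before the middle one ((horizontal distance between stop and end_right below 0.05 m and value of joint roller9 above 0.3 rad and value of joint roller5 below 0.3 rad) or (horizontal distance between stop and end_left below 0.05 m and value of joint roller1 below -0.3 rad and value of joint roller5 above -0.3 rad)).
It fails at once if a loose thing on the bench is lifted, carried or knocked (over 15 mm) (distance of any of glue, sole, offcut, jar, mug, wrench, driver from where it was at the start of the episode above 0.015 m).
It also fails if it takes over 45 s, if anything falls off the work surface, if the arm or the gripper's body presses on something with over 40 N, if the wrist force passes 120 N, or if a joint passes its speed limit or range.

## Robot

A 7-joint arm with a two-finger parallel gripper is mounted at the origin on the work surface. World frame = base frame: x ahead of the robot, y to its left, z up, the work surface at z = 0. Lengths are in m, angles in rad, forces in N, time in s.
With the tool pointing down it reaches from about 0.4 to 0.875 m from the base axis. Payload 4.4 kg.
Tool frame: the origin (TCP) lies at the very end of the fingers, on their centre line; the grasp point (between the pads) lies 19 mm behind it (hold_point_z is the distance from the TCP to the grasp point, in m); z points along the fingers, y is the line along which they close (so a half turn about z gives the same grasp; the last joint's range is limited). The gripper opens to 85 mm and grips with 20 to 120 N. Pads are 22 mm wide; open, the fingers measure 114 mm over their backs; the gripper's body (76 mm by 85 mm) begins 54 mm behind the grasp point. The pads swing forward as they close: fully open they stand 13 mm farther back than shut.
Start: joints at [-0.066, 0.628, 0.038, 1.517, -0.027, 0.996, -0.02], TCP at [0.65, 0, 0.231] pointing down, gripper open.
Joint ranges: [-3.06, 3.06], [-0.37, 2.12], [-1.25, 1.32], [0.18, 2.47], [-1.1, 4.24], [0.23, 1.98], [-2.94, 2.94]. Speed limits (rad/s): [2.57, 2.57, 3.14, 3.14, 3.14, 3.14, 3.14].

## Interface

Orientations are given as a unit quaternion [w, x, y, z].
In Python, from workcell import get_obs, capture, sign_off, hold_point_z gives the robot as it stands.
- The arm moves only by the tool move_arm, never from a script. Its argument "series" is one flat list of numbers, 7 for each row, row after row: the shift along the world's x, y, z in m, then the turn, a rotation vector about the world's x, y, z in rad, then the closure, from 0 (fully open) to 1 (shut). In form: [tx, ty, tz, wx, wy, wz, claw, tx, ty, tz, wx, wy, wz, claw, ...]. A call has 1 to 12 rows; each row is the pose to reach, as a shift and turn from the pose commanded when the call began; what a row does not reach only later rows make up. A row lasts 1/8 s, in which the tool goes at most 62.5 mm and 10.7 degrees, less where a joint would pass 70% of its speed; a pose out of reach is approached as far as the arm can. A call with a gripper value outside its range is refused whole. The fingers move at their own pace and stop on an object; "newtons" is the grip in N (left out, the last holds). Time passes only in rows, so rows that repeat a pose let the fingers close. It gives the time, the measured TCP pose, the force, the opening and the grip force at its end, in the units of the state.
- get_obs(): the state, without advancing time (a new reading comes with each control period).
- capture(name): name is "scene" or "side" or "wrist"; returns a dict with "frame" (400x640x3 uint8, red, green, blue), "intrinsics" (3x3 intrinsics, pixels), "dist_coeffs" ([k1, k2, p1, p2, k3] as OpenCV has them; the pictures are not rectified), "R" (3x3) and "t" (3): a world point X has camera coordinates R X + t. Camera axes: x right, y down, z forward; pixel columns grow to the right and rows downward; lengths in m; the calibration is good to about 2 mm. A picture is of the moment at which its call begins. There is no depth.
- sign_off(): hands the job in; it is judged then, once.
The state is a dict: "t": time; "q": joint angles; "qd": joint speeds; "joint_torque": joint torques, N m; "tcp_pos": TCP position; "tcp_rot": TCP orientation; "force": force on the tool from outside, world axes, zero at the start; "moment": the same for the moment, N m; "opening": finger opening in m; "finger_force": force on a finger pad.
Only numpy, scipy, OpenCV 4.12 (cv2) and the standard library are available. Lean on these libraries where they do the work, as an engineer would, in place of code of your own. Each camera call takes 0.05 s, during which the arm holds its last target. There are 200 camera calls.

## Working session

There is one attempt and no reset: what is moved stays moved. The work goes in short steps, Python scripts to look and compute and a tool call to move; the robot and the scene stay as the last step left them, time stands still between calls to the robot, and variables do not carry over. Pictures are saved under pics/ and viewed, at most 10 in all, crops included, and the job is handed in when it is done.

Besides the shell and the picture viewer there is one more tool, called after "Call:" as name(argument=value, ...) on one line, values as JSON. move_arm: Moves the arm, as the interface text tells. Its arguments: {"type":"object","properties":{"series":{"type":"array"},"newtons":{"type":"number"}},"required":["series"]}

```bash
mkdir -p pics; cat > h.py <<'E'
import numpy as np, cv2, pickle
from workcell import get_obs, capture, sign_off, hold_point_z
def snap(n,f):
    c=capture(n); cv2.imwrite(f'pics/{f}.png',c['frame'][:,:,::-1]); pickle.dump(c,open(f'pics/{f}.pkl','wb')); return c
def load(f): return pickle.load(open(f'pics/{f}.pkl','rb'))
def ray(c,uv,z):
    n=cv2.undistortPoints(np.array(uv,float).reshape(-1,1,2),c['intrinsics'],np.array(c['dist_coeffs'],float))[:,0]
    R=np.array(c['R']);t=np.array(c['t']);o=-R.T@t
    d=np.c_[n,np.ones(len(n))]@R
    return o+d*((z-o[2])/d[:,2])[:,None]
def proj(c,X):
    R=np.array(c['R']);t=np.array(c['t'])
    return cv2.projectPoints(np.array(X,float).reshape(-1,1,3),cv2.Rodrigues(R)[0],t,c['intrinsics'],np.array(c['dist_coeffs'],float))[0][:,0]
E
python3 - <<'E'
from h import *
a=snap('scene','s0');b=snap('side','d0')
cv2.imwrite('pics/both.png',cv2.resize(np.vstack([a['frame'],b['frame']])[:,:,::-1],(480,600)))
for c in (a,b): print(-np.array(c['R']).T@c['t'])
o=get_obs();print(o['t'],o['tcp_pos'],o['tcp_rot'],o['force'])
E
```

```text
[1.2473159  0.50619792 1.38468011]
[ 0.41542237 -1.04505117  0.91845013]
0.1 [6.49441104e-01 5.75670353e-05 2.30478661e-01] [-6.15406667e-04  7.07080951e-01  7.07132088e-01 -6.01034230e-04] [-0.91589826 -0.4079526   0.01757909]
```

View pics/s0.png

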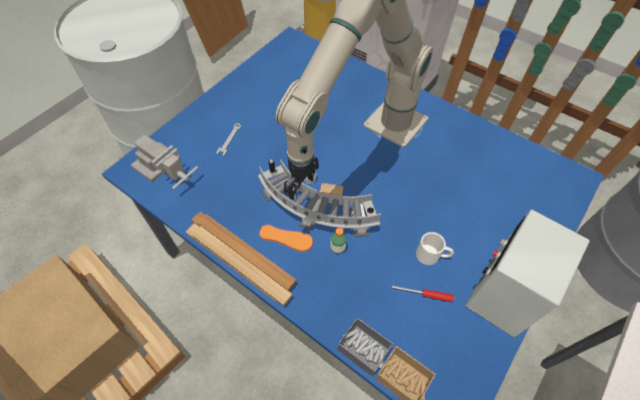

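View pics/d0.png

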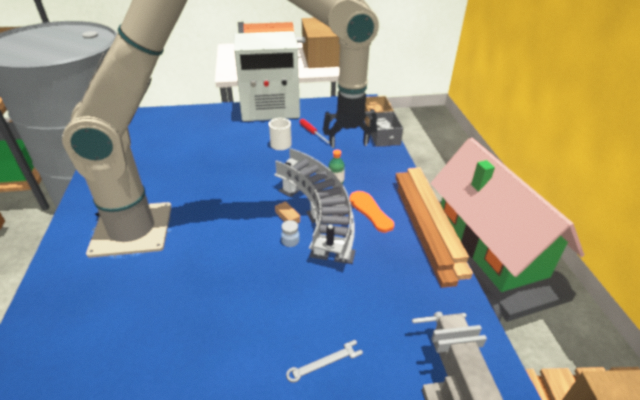

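The stop post is at the right end, at scene (271,165) and side (330,233). The bend curves away from the robot, with the open end and its flat plug on the left (+y). I'll enlarge both views.

```bash
python3 - <<'E'
from h import *
a=load('s0')['frame'][:,:,::-1];b=load('d0')['frame'][:,:,::-1]
cv2.imwrite('pics/s0c.png',cv2.resize(a[145:245,250:390],None,fx=5.6,fy=5.6,interpolation=cv2.INTER_CUBIC))
cv2.imwrite('pics/d0c.png',cv2.resize(b[140:270,265:405],None,fx=4.6,fy=4.6,interpolation=cv2.INTER_CUBIC))
E
```

```text
(no output)
```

View pics/s0c.png

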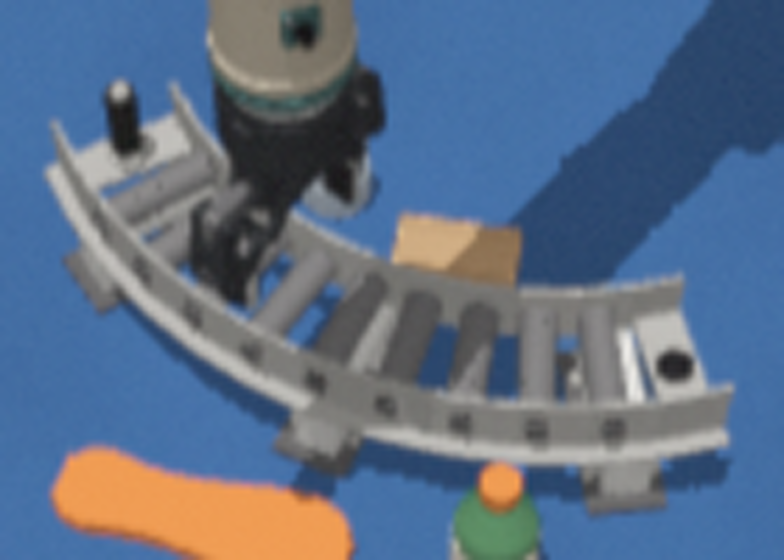

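View pics/d0c.png

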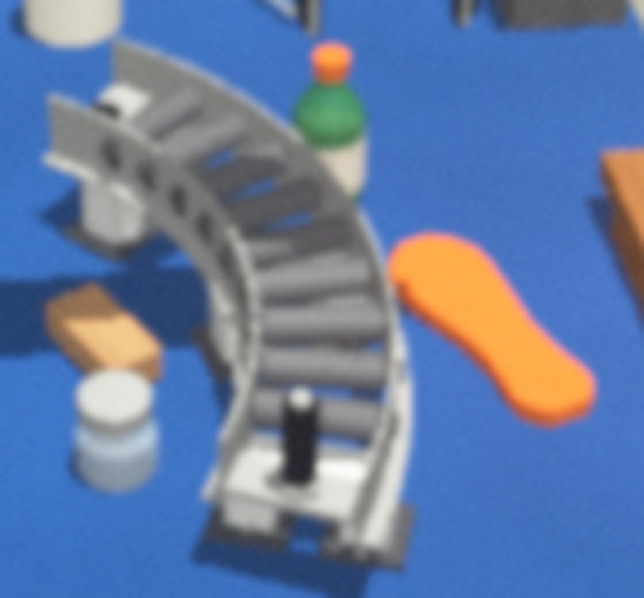

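Crop readings, scene: post top (120,88), guide-top corners (55,122), (173,85), (682,277), (732,388), plug (675,366). Side: post top (300,397), left guide corners (117,40) and (52,97). I'll fit the bend's pose to these.

```bash
cat > fit.py <<'E'
from h import *
from scipy.optimize import least_squares
def loc(r,deg,z):
    t=np.radians(deg); return [-.32+r*np.cos(t),r*np.sin(t),z]
def w(p,L):
    L=np.array(L,float); c,s=np.cos(p[2]),np.sin(p[2])
    return np.c_[p[0]+c*L[:,0]-s*L[:,1],p[1]+s*L[:,0]+c*L[:,1],L[:,2]]
E
python3 - <<'E'
from fit import *
a=load('s0');b=load('d0')
E=30+np.degrees(.055/.32); P=30+np.degrees(.047/.32)
LS=[loc(.32,-P,.14),loc(.3625,-E,.108),loc(.2775,-E,.108),loc(.2775,E,.108),loc(.3625,E,.108),loc(.32,P,.07)]
US=np.array([(120,88),(55,122),(173,85),(682,277),(732,388),(675,366)])/5.6+[250,145]-.4
LD=[loc(.32,-P,.14),loc(.3625,E,.108),loc(.2775,E,.108)]
UD=np.array([(300,397),(117,40),(52,97)])/4.6+[265,140]-.4
f=lambda p:np.r_[proj(a,w(p,LS))-US,proj(b,w(p,LD))-UD].ravel()
best=min((least_squares(f,[.7,-.05,y],loss='soft_l1') for y in (-.4,0,.4)),key=lambda r:r.cost)
p=best.x;print(p,best.cost);print(f(p).reshape(-1,2).round(1))
np.save('p.npy',p)
for i in range(1,10): print(i,w(p,[loc(.32,(5-i)*7.5,.095)]).round(4))
# overlay
for n,c,o in(('s0',a,(145,245,250,390,5.6)),('d0',b,(140,270,265,405,4.6))):
    k=o[4];im=cv2.resize(c['frame'][o[0]:o[1],o[2]:o[3],::-1],None,fx=k,fy=k,interpolation=cv2.INTER_CUBIC)
    pts=[loc(r,d,.108) for r in(.279,.361) for d in np.arange(-40,40.1,2)]+[loc(r,(5-i)*7.5,.095) for i in range(1,10) for r in(.282,.32,.358)]+LS
    for u in proj(c,w(p,pts)): cv2.circle(im,tuple(((u+.5-[o[2],o[0]])*k).round().astype(int).tolist()),2,(0,0,255),-1)
    cv2.imwrite(f'pics/o_{n}.png',im)
x=cv2.imread('pics/o_s0.png');y=cv2.imread('pics/o_d0.png')
x=cv2.resize(x,None,fx=.6,fy=.6);y=cv2.resize(y,None,fx=.5,fy=.5)
m=np.zeros((600,800,3),np.uint8);m[:x.shape[0],:x.shape[1]]=x;y=y[:600-0];m[600-y.shape[0]:600,800-y.shape[1]:]=y
cv2.imwrite('pics/ov.png',m)
E
```

```text
[ 0.58891752 -0.00472831  0.21155545] 5.737473673938803
[[-0.1  0.2]
 [ 0.9  1.7]
 [ 0.8  0.7]
 [-1.8 -0.5]
 [-2.7 -0.7]
 [ 0.1 -0.6]
 [-0.6 -0.6]
 [ 0.4 -0.1]
 [ 0.1 -0.1]]
1 [[0.5134 0.1427 0.095 ]]
2 [[0.5394 0.1099 0.095 ]]
3 [[0.5609 0.074  0.095 ]]
4 [[0.5775 0.0355 0.095 ]]
5 [[ 0.5889 -0.0047  0.095 ]]
6 [[ 0.595  -0.0461  0.095 ]]
7 [[ 0.5956 -0.088   0.095 ]]
8 [[ 0.5908 -0.1296  0.095 ]]
9 [[ 0.5806 -0.1702  0.095 ]]
```

View pics/ov.png

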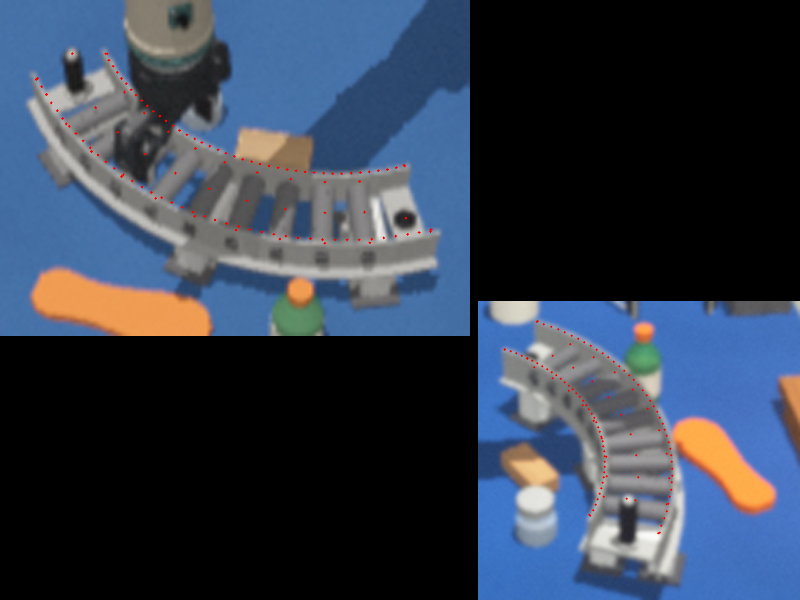

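```bash
python3 - <<'E'
from fit import *
p=np.load('p.npy')
for d in [36]+list(np.arange(33,-34,-3)): 
    x=w(p,[loc(.32,d,.095)])[0]; print(d,x.round(4),round(p[2]+np.radians(d),3))
x=w(p,[loc(.32,36,0)])[0]; print(x-[.65,0,0])
E
```

```text
36 [0.4897 0.1663 0.095 ] 0.84
33 [0.5018 0.1548 0.095 ] 0.788
30 [0.5134 0.1427 0.095 ] 0.735
27 [0.5243 0.13   0.095 ] 0.683
24 [0.5345 0.1167 0.095 ] 0.63
21 [0.5441 0.1029 0.095 ] 0.578
18 [0.5528 0.0887 0.095 ] 0.526
15 [0.5609 0.074  0.095 ] 0.473
12 [0.5681 0.0589 0.095 ] 0.421
9 [0.5746 0.0434 0.095 ] 0.369
6 [0.5802 0.0276 0.095 ] 0.316
3 [0.585  0.0116 0.095 ] 0.264
0 [ 0.5889 -0.0047  0.095 ] 0.212
-3 [ 0.592  -0.0212  0.095 ] 0.159
-6 [ 0.5942 -0.0378  0.095 ] 0.107
-9 [ 0.5956 -0.0545  0.095 ] 0.054
-12 [ 0.5961 -0.0712  0.095 ] 0.002
-15 [ 0.5956 -0.088   0.095 ] -0.05
-18 [ 0.5944 -0.1047  0.095 ] -0.103
-21 [ 0.5922 -0.1213  0.095 ] -0.155
-24 [ 0.5892 -0.1378  0.095 ] -0.207
-27 [ 0.5853 -0.1541  0.095 ] -0.26
-30 [ 0.5806 -0.1702  0.095 ] -0.312
-33 [ 0.575 -0.186  0.095] -0.364
[-0.1603301   0.16633667  0.        ]
```

Call:
move_arm(series=[0,0,0.02,0,0,0,1,-0.03,0.03,0.02,0,0,0.12,1,-0.06,0.06,0.01,0,0,0.28,1,-0.09,0.09,-0.01,0,0,0.44,1,-0.12,0.12,-0.03,0,0,0.6,1,-0.15,0.15,-0.05,0,0,0.74,1,-0.16,0.168,-0.08,0,0,0.84,1,-0.163,0.168,-0.09,0,0,0.84,1,-0.163,0.168,-0.09,0,0,0.84,1], newtons=30)

```text
t: 1.23
tcp_pos: [0.4871, 0.1668, 0.1409]
tcp_rot: [-0.0, 0.359, 0.933, -0.001]
force: [0.2, -0.1, 0.6]
opening: 0.0001
finger_force: 0.0
```

```bash
python3 - <<'E'
from fit import *
p=np.load('p.npy')
o=[]
for n,c in(('scene',snap('scene','s1')),('wrist',snap('wrist','w1'))):
    im=c['frame'][:,:,::-1].copy()
    if n=='scene':
        k=5; x0,y0=265,150; im=cv2.resize(im[y0:y0+80,x0:x0+128],None,fx=k,fy=k,interpolation=cv2.INTER_CUBIC)
    else: k=1;x0=y0=0
    pts=[loc(r,d,.108) for r in(.279,.361) for d in np.arange(-40,40.1,4)]+[loc(.32,(5-i)*7.5,.095) for i in range(1,10)]
    W=w(p,pts)
    W=W[(W@np.array(c['R']).T+c['t'])[:,2]>.03]
    for u in proj(c,W):
        v=(u+.5-[x0,y0])*k
        if abs(v).max()<2000: cv2.circle(im,tuple(v.round().astype(int).tolist()),2,(0,0,255),-1)
    o.append(cv2.resize(im,(480,300)))
cv2.imwrite('pics/ov1.png',np.vstack(o))
E
```

```text
(no output)
```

View pics/ov1.png

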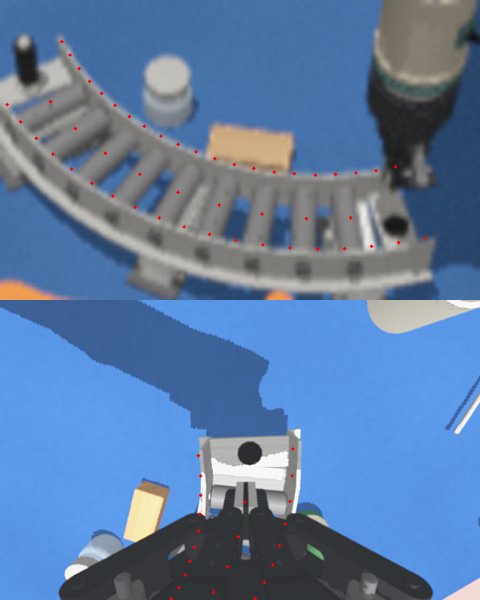

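The overlay agrees within about 3 mm. I'll descend before roller 1 and stroke onto it, then check the force.

Call:
move_arm(series=[0.002,-0.001,-0.02,0,0,0,1,0.003,-0.002,-0.04,0,0,0,1,0.003,-0.002,-0.048,0,0,0,1,0.003,-0.002,-0.048,0,0,0,1,0.009,-0.007,-0.048,0,0,-0.026,1,0.015,-0.013,-0.048,0,0,-0.052,1,0.021,-0.019,-0.048,0,0,-0.078,1,0.0265,-0.0255,-0.048,0,0,-0.105,1,0.0265,-0.0255,-0.048,0,0,-0.105,1])

```text
t: 2.45
tcp_pos: [0.5149, 0.1418, 0.0938]
tcp_rot: [0.001, 0.407, 0.914, 0.0]
force: [0.3, -0.2, 4.2]
opening: -0.0
finger_force: 2.0
```

Contact is light (4.2 N), so I'll continue.

Call:
move_arm(series=[0.0055,-0.0064,0,0,0,-0.026,1,0.011,-0.0127,0,0,0,-0.052,1,0.016,-0.0193,0,0,0,-0.078,1,0.021,-0.026,0,0,0,-0.105,1,0.026,-0.033,0,0,0,-0.131,1,0.0307,-0.04,0,0,0,-0.157,1,0.035,-0.047,0,0,0,-0.183,1,0.0394,-0.054,0,0,0,-0.209,1,0.0435,-0.0613,0,0,0,-0.236,1,0.0475,-0.0687,0,0,0,-0.262,1,0.051,-0.0762,0,0,0,-0.288,1,0.0547,-0.0838,0,0,0,-0.314,1])

```text
t: 3.95
tcp_pos: [0.5688, 0.058, 0.0934]
tcp_rot: [0.0, 0.545, 0.839, 0.0]
force: [-0.2, 0.4, -0.2]
opening: -0.0003
finger_force: 0.0
```

Call:
move_arm(series=[0.0032,-0.0075,0,0,0,-0.026,1,0.0064,-0.0153,0,0,0,-0.052,1,0.0092,-0.0232,0,0,0,-0.078,1,0.012,-0.031,0,0,0,-0.105,1,0.0144,-0.039,0,0,0,-0.131,1,0.0168,-0.047,0,0,0,-0.157,1,0.0188,-0.055,0,0,0,-0.183,1,0.0207,-0.0634,0,0,0,-0.209,1,0.0223,-0.0716,0,0,0,-0.236,1,0.0238,-0.08,0,0,0,-0.262,1,0.025,-0.0882,0,0,0,-0.288,1,0.026,-0.0965,0,0,0,-0.314,1])

```text
t: 5.45
tcp_pos: [0.594, -0.0377, 0.0932]
tcp_rot: [-0.001, 0.669, 0.743, 0.0]
force: [-1.5, 1.3, 5.9]
opening: 0.0001
finger_force: 2.3
```

```bash
python3 - <<'E'
from fit import *
o=get_obs();print(o['t'],o['tcp_pos'],o['force'])
a=snap('side','d2')['frame'][:,:,::-1]
cv2.imwrite('pics/d2c.png',cv2.resize(a[140:270,265:405],None,fx=4.6,fy=4.6,interpolation=cv2.INTER_CUBIC))
E
```

```text
5.45 [ 0.59402258 -0.03768761  0.09322412] [-1.46377487  1.28175979  5.85769729]
```

View pics/d2c.png

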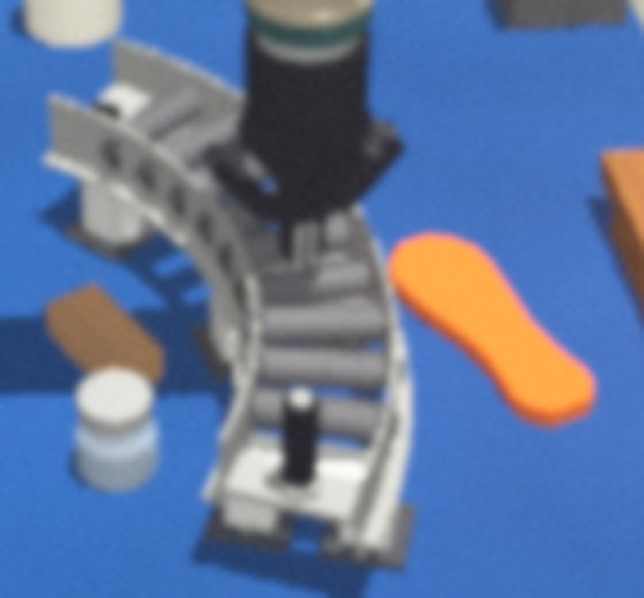

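The fingertips at crop (302,262) sit in mid-channel between guides at about x=245 and x=370. The post stands clear ahead, so I'll continue.

Call:
move_arm(series=[0.0015,-0.0084,0,0,0,-0.026,1,0.0024,-0.0167,0,0,0,-0.053,1,0.0032,-0.025,0,0,0,-0.079,1,0.0039,-0.0334,0,0,0,-0.105,1,0.0037,-0.0418,0,0,0,-0.131,1,0.0034,-0.0502,0,0,0,-0.157,1,0.0028,-0.0586,0,0,0,-0.183,1,0.0022,-0.0669,0,0,0,-0.21,1,0.0011,-0.0752,0,0,0,-0.236,1,0,-0.0835,0,0,0,-0.262,1,-0.0015,-0.0918,0,0,0,-0.288,1,-0.003,-0.1,0,0,0,-0.314,1])

```text
t: 7.0
tcp_pos: [0.5906, -0.1385, 0.0934]
tcp_rot: [-0.0, 0.777, 0.63, -0.0]
force: [-3.3, 0.7, 4.2]
opening: -0.0002
finger_force: 2.2
```

```bash
python3 - <<'E'
from fit import *
a=snap('side','d3')['frame'][:,:,::-1];b=snap('scene','s3')['frame'][:,:,::-1]
f=lambda i:cv2.resize(i,(480,300),interpolation=cv2.INTER_CUBIC)
cv2.imwrite('pics/m3.png',np.vstack([f(a[185:265,290:418]),f(b[145:225,250:378])]))
E
```

```text
(no output)
```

View pics/m3.png

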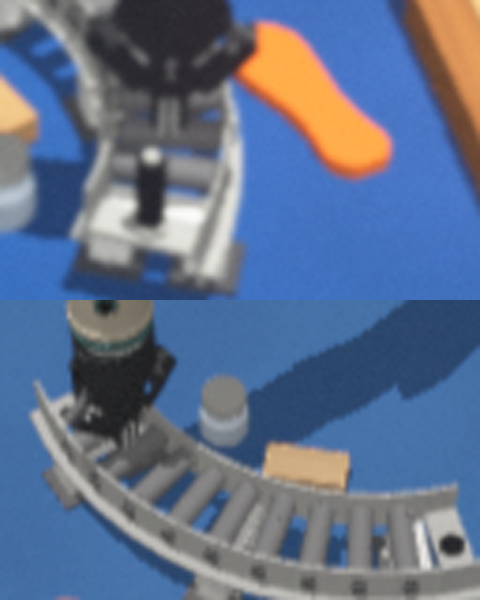

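The fingertips at side crop (170,130) are centred on the roller and clear of the guides. I'll finish on roller 9, then lift.

Call:
move_arm(series=[-0.0025,-0.0082,0,0,0,-0.026,1,-0.005,-0.0163,0,0,0,-0.052,1,-0.0072,-0.0244,0,0,0,-0.079,1,-0.0096,-0.0324,0,0,0,-0.105,1,-0.0115,-0.038,0,0,0,-0.122,1,-0.0115,-0.038,0,0,0,-0.122,1,-0.0115,-0.038,0.01,0,0,-0.122,1,-0.0115,-0.038,0.04,0,0,-0.122,1,-0.0115,-0.038,0.09,0,0,-0.122,1,-0.0115,-0.038,0.14,0,0,-0.122,1,-0.0115,-0.038,0.16,0,0,-0.122,1,-0.0115,-0.038,0.16,0,0,-0.122,1])

```text
t: 8.6
tcp_pos: [0.5809, -0.1756, 0.2552]
tcp_rot: [0.001, 0.813, 0.582, 0.001]
force: [-0.5, 0.4, -1.3]
opening: 0.0004
finger_force: 0.0
```

```bash
python3 - <<'E'
from fit import *
a=snap('side','d4')['frame'][:,:,::-1];b=snap('scene','s4')['frame'][:,:,::-1]
f=lambda i:cv2.resize(i,(480,300),interpolation=cv2.INTER_CUBIC)
cv2.imwrite('pics/m4.png',np.vstack([f(a[145:265,265:457]),f(b[145:265,250:442])]))
o=get_obs();print(o['t'],o['tcp_pos'],o['force'],abs(np.array(o['qd'])).max())
E
```

```text
8.7 [ 0.57917128 -0.17522017  0.25243229] [-0.64607202  0.49033529 -0.42204769] 0.01922890769696862
```

View pics/m4.png

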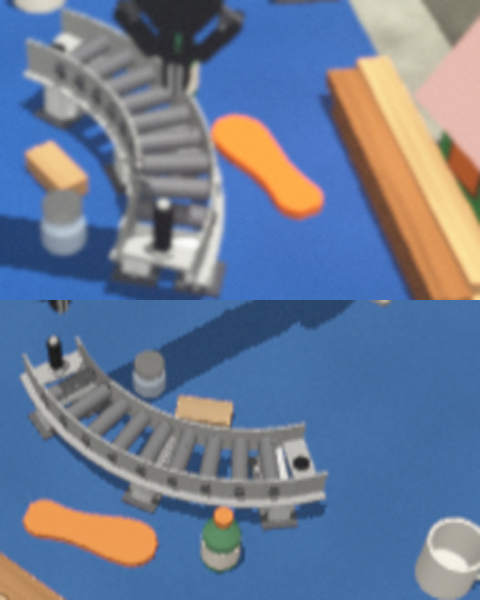

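The jar, offcut, sole mould, glue bottle and mug all stand where they were, and the hand is clear.

```bash
python3 -c "
from h import *
print(sign_off())"
```

```text
the job is handed in; nothing more can be done
None
```

I stroked all nine rollers lightly, from the open left end round to the stop post, lifted the hand clear and handed the job in. The highest force I read was about 6 N. The loose things visible in the last pictures had not moved. I did not measure each roller's turn directly, and the sign-off returned no verdict.

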